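# Switch on the stall's power strip over the row of books

## Robot

A 7-joint arm with a two-finger parallel gripper is mounted at the origin on the work surface. World frame = base frame: x ahead of the robot, y to its left, z up, the work surface at z = 0. Lengths are in m, angles in rad, forces in N, time in s.
With the tool pointing down it reaches from about 0.35 to 0.9 m from the base axis. Payload 7.2 kg.
Tool frame: the origin (TCP) lies between the finger pads; the fingertips stand robot.tips_ahead ahead of it and the grasp point (between the pads) lies 8 mm behind it (robot.tips_ahead is the distance from the TCP to the fingertips, in m); z points along the fingers, y is the line along which they close (so a half turn about z gives the same grasp; the last joint's range is limited). The gripper opens to 88 mm and grips with 3 to 60 N. Pads are 20 mm wide; open, the fingers measure 115 mm over their backs; the gripper's body (75 mm by 178 mm) begins 61 mm behind the grasp point.
Start: joints at [1.054, 0.411, -0.013, 1.596, 0.006, 1.134, -0.082], TCP at [0.271, -0.563, 0.234] pointing down, gripper open.
Joint ranges: [-2.95, 2.95], [-0.29, 1.99], [-1.47, 1.44], [0.14, 2.54], [-1.03, 4.17], [0.13, 1.85], [-2.86, 2.86]. Speed limits (rad/s): [2.39, 2.39, 3.01, 3.01, 3.14, 3.14, 3.14].

## Interface

Orientations are given as [roll, pitch, yaw] about the fixed x, y, z axes, in that order (R = Rz(yaw) Ry(pitch) Rx(roll)).
In Python, from rig import robot, cams, spotter gives the robot as it stands. The module is installed in compiled form; this text tells all that it offers.
- The arm moves only by the tool drive_tool, never from a script. Its argument "moves" is a list of rows, each a list of 5 numbers: the shift along the tool's x, y, z in m, then the turn about the tool's z in rad, then the closure, from 0 (fully open) to 1 (shut). A call has 1 to 20 rows; each row is the pose to reach, as a shift and turn from the pose commanded when the call began, along the tool's axes at that moment; what a row does not reach only later rows make up. A row lasts 1/8 s, in which the tool goes at most 62.5 mm and 10.7 degrees, less where a joint would pass 70% of its speed; a pose out of reach is approached as far as the arm can. A call with a gripper value outside its range is refused whole. The fingers move at their own pace and stop on an object; "grip_force" is the grip in N (left out, the last holds). Time passes only in rows, so rows that repeat a pose let the fingers close. It gives the time, the measured TCP pose, the force, the opening and the grip force at its end, in the units of the state.
- robot.read_state(): the state, without advancing time (a new reading comes with each control period).
- cams.read_camera(name): name is "side" or "top"; returns the picture (420x560x3 uint8, red, green, blue); there is no depth.
- cams.calibration(name): a dict with "mtx" (3x3 intrinsics, pixels), "world_to_cam" (4x4, takes a point from world to camera coordinates). Camera axes: x right, y down, z forward; pixel columns grow to the right and rows downward; lengths in m; the calibration is good to about 2 mm. A picture is of the moment at which its call begins. calibration takes no time and is no camera call.
- robot.sign_off(): hands the job in; it is judged then, once.
Trained networks look in the newest picture that a camera, given by its name, has taken for a name from the list of things; names that differ only in an ending like _2 or _b are one class to them, and where a whole thing is asked for, a point or a joint stands for the part that bears it (a point fixed in the world has none). Each returns a list of dicts, best first, with "score" (0 to 1); they miss things now and then, are a little off and sometimes report something else, mostly with a low value. They report only what shows in the picture. A call takes as long as a camera call. They do not tell look-alikes from the thing itself.
- spotter.search_frame(target, camera): "extent" ([left, top, width, height] in pixels, round what is visible of it).
The state is a dict: "clock": time; "q": joint angles; "qd": joint speeds; "joint_torque": joint torques, N m; "eef_pos": TCP position; "eef_rot": TCP orientation; "ft_force": force on the tool from outside, world axes, zero at the start; "moment": the same for the moment, N m; "finger_gap": finger opening in m; "grasp_force": force on a finger pad.
Only numpy, scipy, OpenCV 4.12 (cv2) and the standard library are available. Lean on these libraries where they do the work, as an engineer would, in place of code of your own. Each camera call takes 0.05 s, during which the arm holds its last target. There are 200 camera calls.

## Task

Switch on the stall's power strip, which lies close behind the row of small books: take the wooden-handled hook from the pile of big books, reach over the row with it and push down the raised half of the strip's broad rocker with the hook's tip fully home; keep the gripper itself off the strip. Then lay the hook back on the pile the way it lay, handle flat on the top book along the pile and the bent end hanging down over the same edge, and let go. Do not bump the row of books, and leave the other goods where they stand.

Things in the scene. Friction and masses are not known exactly. Their poses are not given: they have to be found in the camera images.
- hook: Reach hook, 0.11 kg, on the pile. Flat-sided wooden handle 140 (x) x 26 (y) x 28 (z) mm, origin at the centre of its underside, x towards the bent end, z up. An 8 mm aluminium rod leaves the handle's +x end 14 mm above the underside, runs to x = 160 mm and bends square down to a 13 mm thick rubber tip, which hangs free over the pile's edge. Centre of mass about 40 mm ahead of the origin.
- hook_tip (a point): The very end of the hook's rubber tip, at (160, 0, -131) mm in the hook's frame.
- pile: Fixed pile of five big hardbacks, 160 mm high; top book 200 (x) x 160 (y) mm. Origin under its centre, on the table; x points to the edge over which the hook hangs. At the start the hook's origin lies about x = -30 mm, y within 30 mm, in the pile's frame, its x within 0.1 rad of the pile's x.
- row: Fixed row of small upright hardbacks between two steel bookends, 108 mm deep (x), 212 mm long (y) and 150 mm high: the barrier. Origin at the centre of its underside; x points to its back, away from the robot.
- strip: Fixed white power strip lying along the back of the row, a few mm behind it: 240 mm long (y), 62 wide (x), 42 high, origin at the centre of its underside. Its grey rocker, 46 (x) x 64 (y) mm, is centred at y = +75 mm; beyond it at y = -52 and -96 mm a plug-in charger and a night light stand in the sockets, up to 108 mm above the table.
- rocker_press (a point): The place to press: on the top face of the rocker's raised (+y) half, on its centre line, 20 mm from the tilt axis (which runs along the strip's x at the rocker's middle). About 52 mm above the table when off, 46 mm when on.
- rocker (a joint): Rocker angle: 0 rad off (+y half raised, -y half level), 0.28 rad fully on (+y half level). A stiff switch without a spring: it needs about 2.5 N at rocker_press all the way and stays wherever it is left, so push it right down to its stop.
- tin: Round biscuit tin, 160 mm across, 72 high, origin under its centre; bystander. The tin and the pile stand one on each side of the table and may change places.
- flask: Steel travel flask with black lid, 77 mm across, 160 high, origin under its centre; bystander.
- vase: Small china vase, 72 mm across, 118 high, standing behind the row past the rocker's end of the strip, origin under its centre; bystander.
- candlestick: Brass candlestick, 84 mm across its foot, 140 high, origin under its centre; bystander.
- clock: White table clock, 84 mm wide, 34 deep, 98 high, in front of the row, origin under its centre; bystander.
- bowl: White china bowl, 110 mm across, 50 high, in front of the row, origin under its centre; bystander.
Things that resemble listed ones, but are neither listed nor needed, are in the scene too. There is more than one size of the hook; the job needs the larger.

How it is judged:
On the way, in this order (a step that is already met when the one before it is completed fails the run):
1. the hook's tip bears on the raised half of the rocker, still off (contact force between hook and strip above 0.3 N and distance between hook_tip and rocker_press below 0.035 m and value of joint rocker below 0.15 rad).
2. the rocker has flipped to on (value of joint rocker above 0.2 rad), for 0.2 s.
At the end, for the whole second after the job is handed in: The rocker is on (over 0.2 of 0.28 rad) and the hook rests flat on the pile (within 6 mm of the top, tilt under 0.12 rad): its origin 65 mm short of to 20 mm past the pile's centre in x, within 60 mm in y, turned under 0.35 rad from the pile's x, bent end beyond the far edge (value of joint rocker above 0.2 rad and x of hook in the frame of pile between -0.065 and 0.02 m and y of hook in the frame of pile between -0.06 and 0.06 m and z of hook in the frame of pile between 0.155 and 0.166 m and x of hook_tip in the frame of pile above 0.1 m and angle between hook's own z axis and vertical below 0.12 rad and angle between the x axis of hook and the x axis of pile, either way round below 0.35 rad and linear speed of hook below 0.02 m/s); the robot touches nothing.
It fails at once if the gripper or arm touches the power strip (contact force between any of the fingers, the arm and strip above 0.5 N).
It fails at once if the row of books is bumped (more than 8 N) (contact force between any of hook, the fingers, the arm and row above 8 N).
It fails at once if another article is moved more than 30 mm (distance of any of tin, flask, vase, candlestick, clock, bowl from where it was at the start of the episode above 0.03 m).
It also fails if it takes over 61 s, if anything falls off the work surface, if the arm or the gripper's body presses on something with over 40 N, if the wrist force passes 120 N, or if a joint passes its speed limit or range.

## Working session

There is one attempt and no reset: what is moved stays moved. The work goes in short steps, Python scripts to look and compute and a tool call to move; the robot and the scene stay as the last step left them, time stands still between calls to the robot, and variables do not carry over. Pictures are saved under pics/ and viewed, at most 10 in all, crops included, and the job is handed in when it is done.

Besides the shell and the picture viewer there is one more tool, called by a JSON object that holds its "fn" and its "kwargs", one argument or row to a line. drive_tool: Moves the arm, as the interface text tells. Its arguments: {"type":"object","properties":{"moves":{"type":"array","items":{"type":"array","items":{"type":"number"}}},"grip_force":{"type":"number"}},"required":["moves"]}

```bash
mkdir -p pics
cat > h.py <<'E'
import numpy as np, cv2
from rig import robot, cams, spotter
def proj(cam,P):
    c=cams.calibration(cam);P=np.atleast_2d(P)
    p=(c["world_to_cam"]@np.c_[P,np.ones(len(P))].T)[:3]; u=c["mtx"]@p
    return (u[:2]/u[2]).T
def back(cam,uv,z):
    c=cams.calibration(cam);T=np.linalg.inv(c["world_to_cam"])
    d=T[:3,:3]@np.linalg.inv(c["mtx"])@np.array([uv[0],uv[1],1.]);o=T[:3,3]
    return o+d*(z-o[2])/d[2]
def snap(cam,name):
    im=cams.read_camera(cam);cv2.imwrite(f"pics/{name}.png",im[:,:,::-1]);return im
E
python3 - <<'E'
from h import *
for c in("top","side"):
    snap(c,c+"0"); k=cams.calibration(c);print(c,np.round(k["mtx"],1).tolist(),np.round(np.linalg.inv(k["world_to_cam"]),3).tolist())
    for n in("hook","pile","row","strip","rocker","vase","tin","flask","candlestick","clock","bowl"):
        print(n,[(np.round(d["extent"]).tolist(),round(d["score"],2)) for d in spotter.search_frame(n,c)])
s=robot.read_state();print(s["clock"],s["eef_pos"],s["eef_rot"],s["finger_gap"],robot.tips_ahead)
E
```

```text
top [[419.1, 0.0, 279.7], [0.0, 419.1, 208.3], [0.0, 0.0, 1.0]] [[0.039, -0.97, 0.242, 0.214], [-0.999, -0.038, 0.011, 0.022], [-0.001, -0.242, -0.97, 1.191], [0.0, 0.0, 0.0, 1.0]]
hook [([373.0, 292.0, 44.0, 53.0], 0.77)]
pile [([357.0, 182.0, 77.0, 87.0], 0.9)]
row [([231.0, 147.0, 108.0, 60.0], 0.63)]
strip [([259.0, 142.0, 86.0, 31.0], 0.9)]
rocker [([262.0, 144.0, 23.0, 7.0], 0.53)]
vase [([222.0, 124.0, 18.0, 34.0], 0.95), ([303.0, 235.0, 39.0, 39.0], 0.67)]
tin [([155.0, 190.0, 61.0, 61.0], 0.55), ([230.0, 147.0, 109.0, 59.0], 0.34)]
flask [([142.0, 123.0, 43.0, 44.0], 0.97), ([357.0, 182.0, 79.0, 85.0], 0.23)]
candlestick [([394.0, 127.0, 38.0, 42.0], 0.88), ([263.0, 141.0, 22.0, 9.0], 0.72)]
clock [([254.0, 248.0, 31.0, 20.0], 0.59)]
bowl [([300.0, 234.0, 41.0, 40.0], 0.74), ([219.0, 125.0, 24.0, 31.0], 0.54), ([260.0, 143.0, 22.0, 8.0], 0.41)]
side [[487.7, 0.0, 287.1], [0.0, 487.7, 210.5], [0.0, 0.0, 1.0]] [[-0.942, 0.209, -0.263, 0.811], [0.336, 0.556, -0.76, 0.968], [-0.012, -0.805, -0.594, 0.842], [0.0, 0.0, 0.0, 1.0]]
hook [([306.0, 153.0, 55.0, 18.0], 0.81), ([223.0, 122.0, 76.0, 62.0], 0.57)]
pile [([226.0, 121.0, 80.0, 76.0], 0.75)]
row [([219.0, 176.0, 65.0, 117.0], 0.87)]
strip [([197.0, 196.0, 40.0, 82.0], 0.6), ([234.0, 291.0, 43.0, 82.0], 0.5)]
rocker [([209.0, 245.0, 24.0, 22.0], 0.6), ([221.0, 124.0, 81.0, 57.0], 0.43)]
vase [([205.0, 264.0, 34.0, 52.0], 0.73), ([208.0, 247.0, 24.0, 18.0], 0.7)]
tin [([303.0, 266.0, 75.0, 76.0], 0.62), ([208.0, 248.0, 24.0, 18.0], 0.35), ([222.0, 126.0, 79.0, 54.0], 0.26)]
flask [([232.0, 292.0, 44.0, 82.0], 0.96)]
candlestick [([171.0, 140.0, 26.0, 51.0], 0.78)]
clock [([329.0, 208.0, 15.0, 41.0], 0.58)]
bowl [([292.0, 187.0, 38.0, 24.0], 0.63)]
1.2 [ 0.27115055 -0.56311825  0.23363747] [3.14158574e+00 3.43028994e-05 4.48814027e-01] 0.08785619080645256 0.011
```

Run:
```python
import cv2
a=cv2.imread("pics/top0.png");b=cv2.imread("pics/side0.png")
cv2.imwrite("pics/topc.png",cv2.resize(a[110:360,200:450],None,fx=2.4,fy=2.4,interpolation=cv2.INTER_CUBIC))
cv2.imwrite("pics/sidec.png",cv2.resize(b[100:320,160:400],None,fx=2.7,fy=2.7,interpolation=cv2.INTER_CUBIC))
```

```text
(no output)
```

View pics/topc.png

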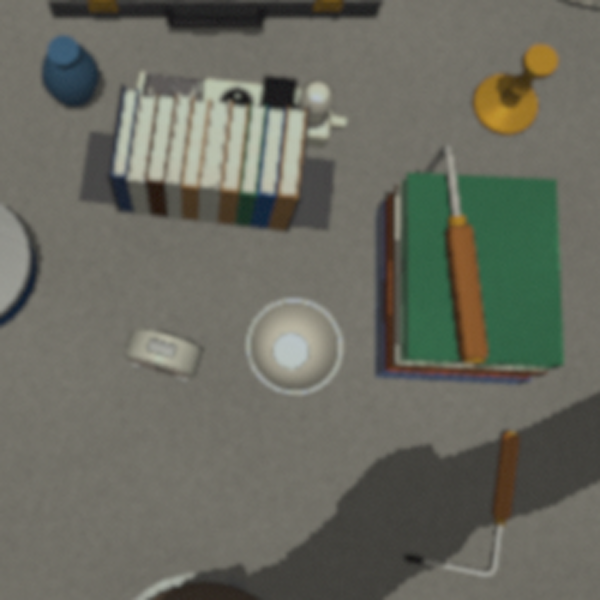

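View pics/sidec.png

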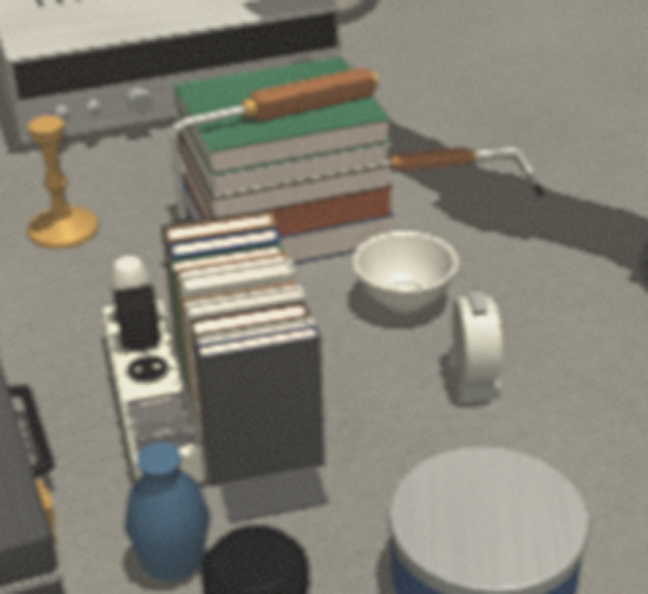

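Run:
```python
from h import *
t=cv2.imread("pics/top0.png");s=cv2.imread("pics/side0.png")
def rect(im,lo,hi,roi):
    h=cv2.cvtColor(im,cv2.COLOR_BGR2HSV);m=cv2.inRange(h,lo,hi);k=np.zeros_like(m);x,y,w,hh=roi;k[y:y+hh,x:x+w]=m[y:y+hh,x:x+w]
    n,l,st,_=cv2.connectedComponentsWithStats(k);i=1+np.argmax(st[1:,4]);p=np.argwhere(l==i)[:,::-1].astype(np.float32)
    return cv2.minAreaRect(p),cv2.boxPoints(cv2.minAreaRect(p)),p
r,b,p=rect(t,(3,120,60),(25,255,255),(380,195,30,70));print("handle top",r)
for q in b: print(np.round(back("top",q,.185),3))
r,b2,p2=rect(s,(3,120,60),(25,255,255),(240,120,65,35));print("handle side",r)
for q in b2: print(np.round(back("side",q,.175),3))
r,b,p=rect(t,(45,90,30),(90,255,255),(350,170,95,100));h=cv2.convexHull(p);
print("pile",r)
for q in cv2.approxPolyDP(h,3,True)[:,0]: print(q,np.round(back("top",q,.16),3))
f=lambda x,y:(x/2.7+160,y/2.7+100); g=lambda x,y:(x/2.4+200,y/2.4+110)
print("row top corners topview");
for q in [(122,90),(306,108),(296,195),(116,180)]: print(np.round(back("top",g(*q),.15),3))
print("row side");
for q in [(165,228),(273,215),(318,330),(200,350)]: print(np.round(back("side",f(*q),.15),3))
print("rod bend",np.round(back("top",g(447,150),.174),3),np.round(back("side",f(180,125),.174),3))
for n,e,z in [("rocker",(221,256),.047)]: print(n,np.round(back("side",e,z),3))
print("socket",np.round(back("side",f(148,370),.042),3),np.round(back("top",g(238,97),.042),3))
for n,q in [("vase",(208,0))]:pass
print("vase top",np.round(back("top",g(64,50),.118),3),np.round(back("side",f(160,455),.118),3))
print("candle top",np.round(back("top",g(541,60),.14),3))
c=s[190:320,190:290];cv2.imwrite("pics/strip.png",cv2.resize(c,None,fx=6,fy=6,interpolation=cv2.INTER_CUBIC)[:600])
c=t[130:185,215:350]; cv2.imwrite("pics/stript.png",cv2.resize(c,None,fx=5.5,fy=5.5,interpolation=cv2.INTER_CUBIC))
a=cv2.imread("pics/strip.png");b=cv2.imread("pics/stript.png");w=max(a.shape[1],b.shape[1])
pad=lambda i:cv2.copyMakeBorder(i,0,0,0,w-i.shape[1],cv2.BORDER_CONSTANT)
cv2.imwrite("pics/both.png",a)
```

```text
handle top ((393.896484375, 230.45162963867188), (61.88299560546875, 10.870684623718262), 83.04703521728516)
[ 0.496 -0.228  0.185]
[ 0.5   -0.254  0.185]
[ 0.348 -0.268  0.185]
[ 0.344 -0.242  0.185]
handle side ((274.77056884765625, 134.21763610839844), (9.219542503356934, 48.050086975097656), 77.47119140625)
[ 0.491 -0.275  0.175]
[ 0.339 -0.289  0.175]
[ 0.354 -0.232  0.175]
[ 0.5   -0.22   0.175]
pile ((412.51702880859375, 222.89059448242188), (79.57699584960938, 39.614749908447266), 87.51044464111328)
[433. 261.] [ 0.353 -0.349  0.16 ]
[403. 260.] [ 0.352 -0.275  0.16 ]
[391. 184.] [ 0.547 -0.251  0.16 ]
[430. 186.] [ 0.546 -0.351  0.16 ]
row top corners topview
[0.637 0.116 0.15 ]
[ 0.624 -0.088  0.15 ]
[ 0.524 -0.078  0.15 ]
[0.533 0.117 0.15 ]
row side
[ 0.625 -0.085  0.15 ]
[ 0.522 -0.071  0.15 ]
[0.539 0.117 0.15 ]
[0.641 0.108 0.15 ]
rod bend [ 0.573 -0.236  0.174] [ 0.571 -0.235  0.174]
rocker [0.672 0.069 0.047]
socket [ 0.669 -0.014  0.042] [ 0.678 -0.016  0.042]
vase top [0.697 0.189 0.118] [0.697 0.188 0.118]
candle top [ 0.696 -0.352  0.14 ]
```

View pics/strip.png

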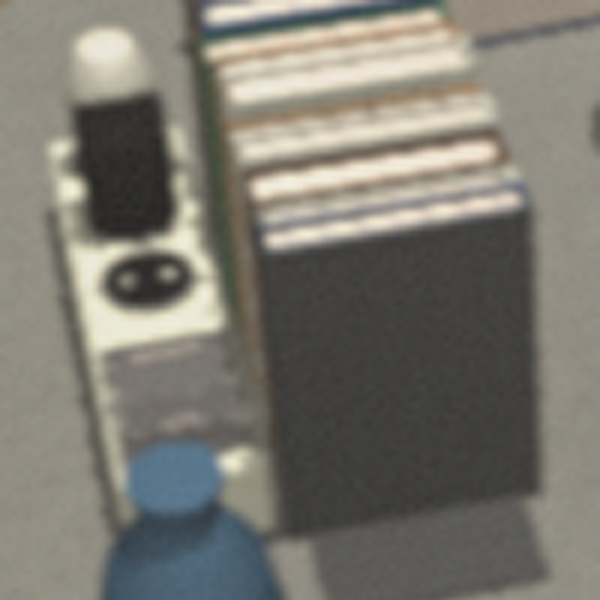

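Run:
```python
from h import *
f=lambda x,y:(x/6+190,y/6+190)
for n,q,z in [("rk -y far",(105,350),.046),("rk -y near",(225,333),.046),("rk axis far?",(117,397),.046),("rk axis near?",(240,385),.046),("rk +y near",(256,432),.055),("rk +y far",(130,440),.055),("strip -y far",(50,147),.042),("far edge",(100,360),.042),("far edge low",(122,460),.042),("+y end near top",(268,455),.042),("+y near bottom",(277,540),.0),("+y far bottom",(112,535),0),("socket",(148,280),.042)]: print(n,np.round(back("side",f(*q),z),3))
# model overlay
S=np.array([.673,.008]);
```

```text
rk -y far [0.697 0.028 0.046]
rk -y near [0.647 0.035 0.046]
rk axis far? [0.699 0.059 0.046]
rk axis near? [0.65  0.069 0.046]
rk +y near [0.652 0.109 0.055]
rk +y far [0.7   0.096 0.055]
strip -y far [ 0.69  -0.125  0.042]
far edge [0.7   0.029 0.042]
far edge low [0.704 0.092 0.042]
+y end near top [0.649 0.109 0.042]
+y near bottom [0.65  0.115 0.   ]
+y far bottom [0.712 0.088 0.   ]
socket [ 0.669 -0.016  0.042]
```

View pics/stript.png

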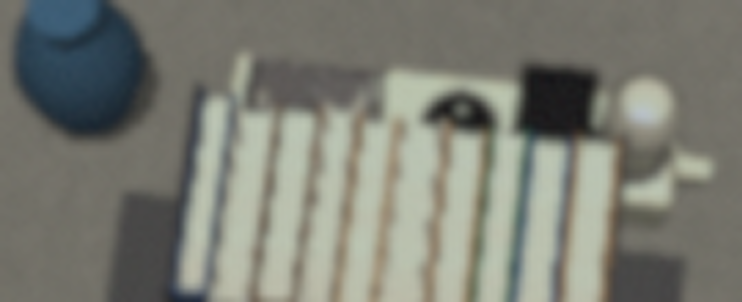

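Run:
```python
from h import *
g=lambda x,y:(x/5.5+215,y/5.5+130)
for n,q,z in [("rk +y far",(253,63),.056),("rk -y far",(385,76),.046),("strip +y far",(240,55),.042),("strip -y far corner approx",(610,85),.042),("socket",(460,110),.042),("-y near?",(672,205),.042)]: print(n,np.round(back("top",g(*q),z),3))
for z in(.0,.04,.06): print("vase",np.round(back("top",(222+0,0+145),z),3))
print("vase base side", np.round(back("side",(160+168/2.7,100+560/2.7),.01),3))
# model check strip centre
th=-.065;R=np.array([[np.cos(th),-np.sin(th)],[np.sin(th),np.cos(th)]])
def W(c,p): return np.r_[R@np.array(p[:2])+c,p[2]]
c=np.array([.670,-.006])
for p in [(23,43,46),(23,107,55),(31,120,42),(-31,120,42),(-23,107,55),(-23,43,46)]:
    P=W(c,np.array(p)/1000); print(p,np.round((proj("top",P)[0]-[215,130])*5.5),np.round((proj("side",P)[0]-190)*6))
```

```text
rk +y far [0.695 0.096 0.056]
rk -y far [0.695 0.026 0.046]
strip +y far [0.706 0.104 0.042]
strip -y far corner approx [ 0.696 -0.094  0.042]
socket [ 0.679 -0.014  0.042]
-y near? [ 0.63  -0.127  0.042]
vase [0.703 0.218 0.   ]
vase [0.687 0.211 0.04 ]
vase [0.678 0.208 0.06 ]
vase base side [0.704 0.199 0.01 ]
(23, 43, 46) [368.  74.] [112. 360.]
(23, 107, 55) [248.  56.] [133. 445.]
(31, 120, 42) [226.  49.] [122. 495.]
(-31, 120, 42) [213. 158.] [277. 464.]
(-23, 107, 55) [238. 137.] [248. 423.]
(-23, 43, 46) [359. 155.] [221. 339.]
```

{"fn": "drive_tool", "kwargs": {
  "moves": [
    [0.32,-0.2,-0.04,0.36,0],
    [0.32,-0.2,-0.04,0.36,0],
    [0.32,-0.2,-0.04,0.36,0],
    [0.32,-0.2,-0.04,0.36,0],
    [0.32,-0.2,-0.04,0.36,0],
    [0.32,-0.2,-0.04,0.36,0],
    [0.32,-0.2,-0.04,0.36,0],
    [0.32,-0.2,-0.04,0.36,0],
    [0.32,-0.2,-0.04,0.36,0]
  ],
  "grip_force": 55
}}

```text
clock: 2.33
eef_pos: [0.4717, -0.2457, 0.2734]
eef_rot: [3.141, 0.001, 0.086]
ft_force: [0.8, -0.3, -0.0]
finger_gap: 0.0882
grasp_force: 0.0
```

Run:
```python
from h import *
s=snap("side","s1");t=snap("top","t1")
P=np.array([.471,-.2445,.188]);print(proj("side",P),proj("top",P))
a=s[90:200,210:330][:,:,::-1];b=t[170:280,340:460][:,:,::-1]
cv2.imwrite("pics/c1.png",cv2.resize(np.hstack([a,b]),None,fx=3.3,fy=3.3,interpolation=cv2.INTER_CUBIC))
```

```text
[[259.53208203 134.32448043]] [[392.16583288 209.99749853]]
```

View pics/c1.png

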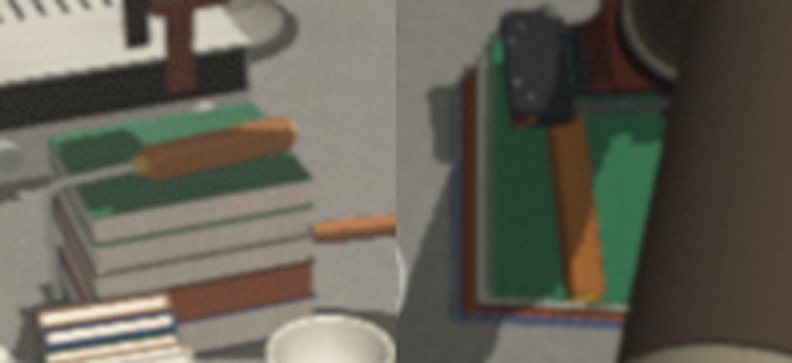

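{"fn": "drive_tool", "kwargs": {
  "moves": [
    [0,0,0.05,0,0],
    [0,0,0.08,0,0],
    [0,0,0.09,0,0],
    [0,0,0.098,0,0],
    [0,0,0.098,0,0],
    [0,0,0.098,0,1],
    [0,0,0.098,0,1],
    [0,0,0.098,0,1],
    [0,0,0.098,0,1],
    [0,0,0.098,0,1],
    [0,0,0.098,0,1],
    [0,0,0.098,0,1],
    [0,0,0.098,0,1]
  ],
  "grip_force": 58
}}

```text
clock: 4.05
eef_pos: [0.4727, -0.2442, 0.1757]
eef_rot: [3.141, -0.0, 0.089]
ft_force: [-0.5, -1.1, -0.3]
finger_gap: 0.0255
grasp_force: 58.0
```

{"fn": "drive_tool", "kwargs": {
  "moves": [
    [0,0,-0.02,0,1],
    [0,0,-0.06,0,1],
    [0,0,-0.1,0,1],
    [0,0,-0.14,0,1],
    [0,0,-0.18,0,1],
    [0.01,-0.03,-0.2,0.01,1],
    [0.03,-0.07,-0.2,0.03,1],
    [0.05,-0.11,-0.2,0.05,1],
    [0.07,-0.15,-0.2,0.07,1],
    [0.08,-0.19,-0.2,0.089,1],
    [0.09,-0.23,-0.2,0.089,1],
    [0.1,-0.27,-0.2,0.089,1],
    [0.115,-0.3,-0.2,0.089,1],
    [0.121,-0.32,-0.2,0.089,1],
    [0.121,-0.32,-0.2,0.089,1],
    [0.121,-0.32,-0.2,0.089,1]
  ]
}}

```text
clock: 6.05
eef_pos: [0.5647, 0.0842, 0.3754]
eef_rot: [3.141, 0.0, -0.001]
ft_force: [-0.1, -0.0, -1.1]
finger_gap: 0.0259
grasp_force: 58.0
```

Run:
```python
from h import *
s=snap("side","s2");t=snap("top","t2");st=robot.read_state();print(st["eef_pos"],st["eef_rot"],st["finger_gap"],st["moment"],st["ft_force"])
e=st["eef_pos"]
for dx in(.105,.11,.115):
  P=e+[dx,0,-.0147-.131+.0]; P[2]=e[2]-.0157-.131; print(dx,np.round(P,3),proj("side",P),proj("top",P))
P0=proj("side",[.675,.085,.22])[0].astype(int);print(P0)
x,y=P0-[70,70]
cv2.imwrite("pics/c2.png",cv2.resize(np.hstack([s[y:y+140,x:x+140],t[60:200,200:340]])[:,:,::-1],None,fx=2.8,fy=2.8,interpolation=cv2.INTER_CUBIC));print(x,y)
```

```text
[0.56476362 0.08389754 0.37565804] [ 3.14093797e+00  7.74996046e-05 -2.07985574e-03] 0.0254639556994686 [ 0.02245815 -0.00920505 -0.06483438] [ 0.07806442 -0.95205606 -1.50799784]
0.105 [0.67  0.084 0.229] [[215.96021462 198.00452409]] [[262.33505754 123.7029239 ]]
0.11 [0.675 0.084 0.229] [[213.72928686 198.46434629]] [[262.43375582 121.8580173 ]]
0.115 [0.68  0.084 0.229] [[211.49286828 198.92530022]] [[262.53222604 120.01737345]]
[214 202]
144 132
```

View pics/c2.png

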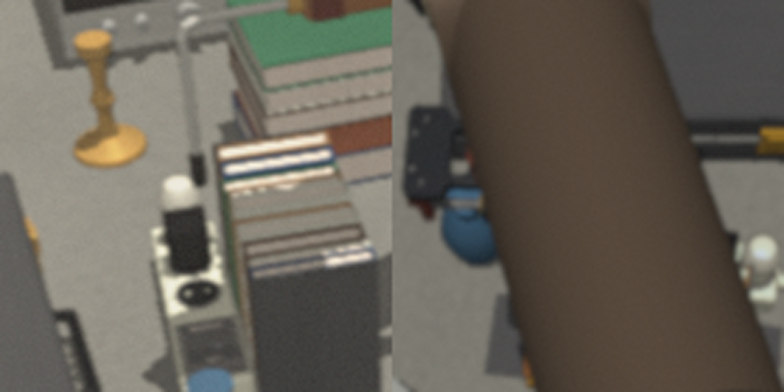

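{"fn": "drive_tool", "kwargs": {
  "moves": [
    [0.003,0,0.03,0,1],
    [0.003,0,0.07,0,1],
    [0.003,0,0.11,0,1],
    [0.003,0,0.14,0,1],
    [0.003,0,0.155,0,1],
    [0.003,0,0.163,0,1],
    [0.003,0,0.167,0,1],
    [0.003,0,0.167,0,1]
  ]
}}

```text
clock: 7.15
eef_pos: [0.5682, 0.0854, 0.2093]
eef_rot: [-3.141, -0.001, -0.0]
ft_force: [-0.4, -0.2, -1.8]
finger_gap: 0.0257
grasp_force: 58.0
```

Run:
```python
from h import *
s=snap("side","s3");st=robot.read_state();print(st["eef_pos"],st["ft_force"],st["moment"])
P=st["eef_pos"]+[.108,0,-.1467];print(P,proj("side",P),proj("side",[.675,.083,.052]))
cv2.imwrite("pics/c3.png",cv2.resize(s[170:300,170:300][:,:,::-1],None,fx=4.5,fy=4.5,interpolation=cv2.INTER_CUBIC))
```

```text
[0.56826288 0.08547988 0.20942471] [ 0.27835972 -0.18205509 -0.62546574] [ 0.05283775 -0.01739389 -0.01770351]
[0.67626288 0.08547988 0.06272471] [[220.315134   255.79267825]] [[221.00479386 258.35781377]]
```

View pics/c3.png

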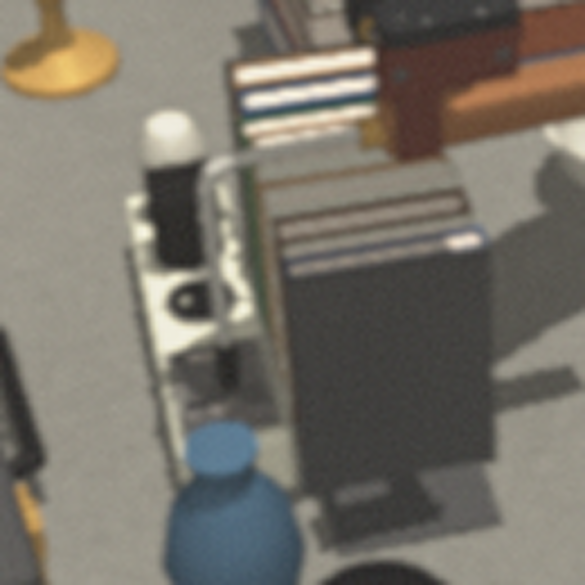

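{"fn": "drive_tool", "kwargs": {
  "moves": [
    [0,0,0.004,0,1],
    [0,0,0.006,0,1],
    [0,0,0.008,0,1],
    [0,0,0.009,0,1],
    [0,0,0.01,0,1],
    [0,0,0.011,0,1],
    [0,0,0.011,0,1]
  ]
}}

```text
clock: 8.07
eef_pos: [0.5679, 0.0856, 0.1977]
eef_rot: [-3.141, -0.0, 0.0]
ft_force: [-0.2, 0.3, -0.1]
finger_gap: 0.0258
grasp_force: 58.0
```

{"fn": "drive_tool", "kwargs": {
  "moves": [
    [0,0,0.001,0,1],
    [0,0,0.002,0,1],
    [0,0,0.003,0,1],
    [0,0,0.004,0,1],
    [0,0,0.004,0,1],
    [0,0,0.004,0,1]
  ]
}}

```text
clock: 8.82
eef_pos: [0.568, 0.0852, 0.1936]
eef_rot: [3.141, -0.0, -0.0]
ft_force: [0.6, 0.7, 0.4]
finger_gap: 0.026
grasp_force: 58.0
```

{"fn": "drive_tool", "kwargs": {
  "moves": [
    [0,0,0.001,0,1],
    [0,0,0.002,0,1],
    [0,0,0.003,0,1],
    [0,0,0.004,0,1],
    [0,0,0.004,0,1],
    [0,0,0.004,0,1]
  ]
}}

```text
clock: 9.57
eef_pos: [0.5676, 0.0855, 0.1912]
eef_rot: [3.141, -0.001, -0.0]
ft_force: [-7.6, -0.7, 13.2]
finger_gap: 0.0257
grasp_force: 58.0
```

Run:
```python
from h import *
import time
s=snap("side","s4");F=[]
for i in range(5):
  cams.read_camera("side");st=robot.read_state();F.append(np.r_[st["ft_force"],st["moment"]])
print(st["eef_pos"],np.mean(F,0).round(2))
cv2.imwrite("pics/c4.png",cv2.resize(s[195:285,185:275][:,:,::-1],None,fx=6.5,fy=6.5,interpolation=cv2.INTER_CUBIC))
```

```text
[0.56757733 0.08552893 0.19115951] [-7.03e+00  0.00e+00  1.28e+01 -5.00e-02  1.05e+00 -1.00e-02]
```

View pics/c4.png

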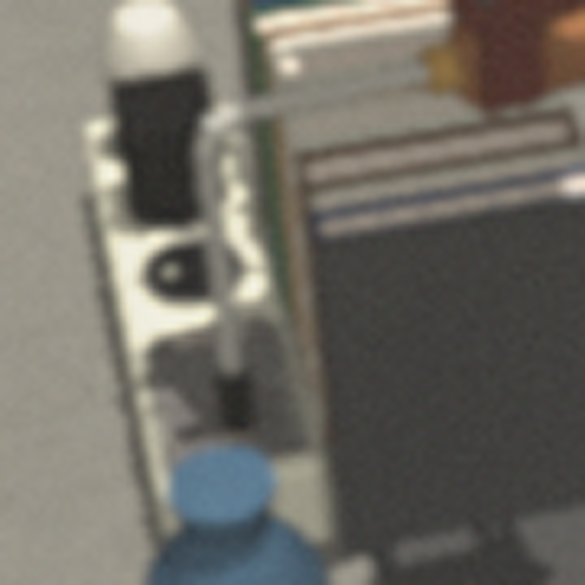

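{"fn": "drive_tool", "kwargs": {
  "moves": [
    [0,0,-0.01,0,1],
    [0,0,-0.04,0,1],
    [0,0,-0.08,0,1],
    [0,0,-0.12,0,1],
    [0,0,-0.16,0,1],
    [0,0,-0.19,0,1],
    [0,0,-0.19,0,1],
    [0,0,-0.19,0,1]
  ]
}}

```text
clock: 10.88
eef_pos: [0.5674, 0.0851, 0.3783]
eef_rot: [3.141, 0.002, -0.0]
ft_force: [-0.5, 0.2, -0.9]
finger_gap: 0.0255
grasp_force: 58.0
```

Run:
```python
from h import *
s=snap("side","s5");st=robot.read_state();e=st["eef_pos"];print(e,st["eef_rot"],st["ft_force"])
for q in ([.108,0,-.1467],[.108,0,-.003],[.02,0,-.0017],[-.12,0,-.0157],[-.12,0,.0123]): print(q,proj("side",e+q).round(1))
x,y=(proj("side",e+[.108,0,-.07])[0]-[70,80]).astype(int);y=max(y,0);print(x,y)
cv2.imwrite("pics/c5.png",cv2.resize(np.hstack([s[y:y+140,x:x+200],])[:,:,::-1],None,fx=4,fy=4,interpolation=cv2.INTER_CUBIC))
```

```text
[0.56728561 0.08505578 0.37792308] [ 3.14097552e+00  2.55108717e-03 -3.29406251e-04] [-0.0124278   0.26699896 -1.20895395]
[0.108, 0, -0.1467] [[213.5 197.9]]
[0.108, 0, -0.003] [[206.2 139.5]]
[0.02, 0, -0.0017] [[248.2 131.7]]
[-0.12, 0, -0.0157] [[311.1 126.8]]
[-0.12, 0, 0.0123] [[311.3 114.8]]
139 87
```

View pics/c5.png

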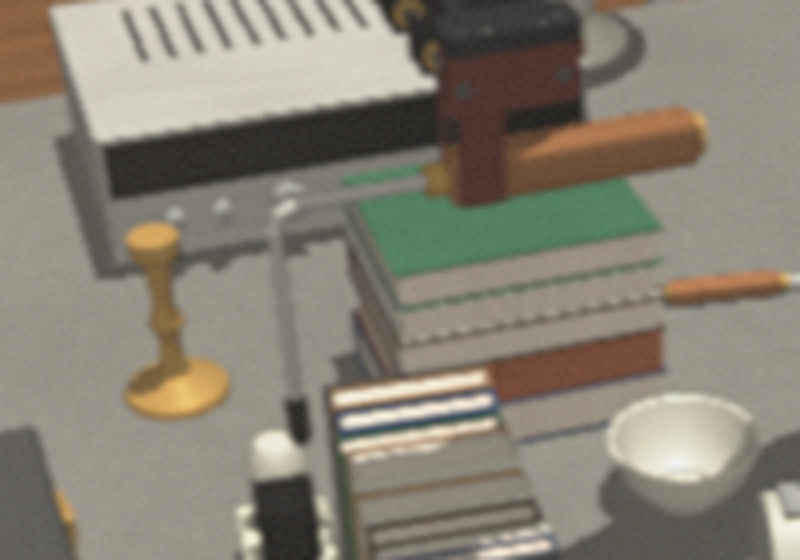

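{"fn": "drive_tool", "kwargs": {
  "moves": [
    [-0.01,0.03,0,0,1],
    [-0.02,0.07,0,0,1],
    [-0.03,0.11,0,-0.02,1],
    [-0.045,0.15,0,-0.04,1],
    [-0.06,0.19,0,-0.06,1],
    [-0.07,0.23,0,-0.089,1],
    [-0.08,0.27,0,-0.089,1],
    [-0.09,0.31,0,-0.089,1],
    [-0.094,0.329,0,-0.089,1],
    [-0.094,0.329,0,-0.089,1],
    [-0.094,0.329,0.03,-0.089,1],
    [-0.094,0.329,0.07,-0.089,1],
    [-0.094,0.329,0.11,-0.089,1],
    [-0.094,0.329,0.15,-0.089,1],
    [-0.094,0.329,0.175,-0.089,1],
    [-0.094,0.329,0.185,-0.089,1],
    [-0.094,0.329,0.192,-0.089,1],
    [-0.094,0.329,0.192,-0.089,1]
  ]
}}

```text
clock: 13.18
eef_pos: [0.4741, -0.2433, 0.1879]
eef_rot: [3.142, -0.0, 0.089]
ft_force: [0.4, -0.4, -1.0]
finger_gap: 0.0256
grasp_force: 58.0
```

Run:
```python
from h import *
st=robot.read_state();print(st["eef_pos"],st["eef_rot"],st["ft_force"],st["moment"])
```

```text
[ 0.47410941 -0.24331091  0.18793617] [ 3.14152537e+00 -4.17978862e-04  8.92040181e-02] [ 0.36316631 -0.36530623 -0.95744595] [ 0.04718817 -0.01055901 -0.0525696 ]
```

Down the last ~11.5 mm, watching the force.

{"fn": "drive_tool", "kwargs": {
  "moves": [
    [0,0,0.003,0,1],
    [0,0,0.006,0,1],
    [0,0,0.009,0,1],
    [0,0,0.011,0,1],
    [0,0,0.0115,0,1],
    [0,0,0.0115,0,1]
  ]
}}

```text
clock: 13.92
eef_pos: [0.4738, -0.2436, 0.1761]
eef_rot: [-3.142, 0.0, 0.089]
ft_force: [0.5, 0.5, -1.7]
finger_gap: 0.0254
grasp_force: 58.0
```

{"fn": "drive_tool", "kwargs": {
  "moves": [
    [0,0,0.0005,0,0.6],
    [0,0,0.0005,0,0.4],
    [0,0,0.0005,0,0],
    [0,0,0.0005,0,0],
    [0,0,0.0005,0,0],
    [0,0,0.0005,0,0],
    [0,0,-0.02,0,0],
    [0,0,-0.06,0,0],
    [0,0,-0.12,0,0],
    [-0.05,0.05,-0.15,0,0],
    [-0.1,0.1,-0.15,0,0],
    [-0.1,0.15,-0.15,0,0],
    [-0.1,0.2,-0.15,0,0],
    [-0.1,0.25,-0.15,0,0],
    [-0.1,0.25,-0.15,0,0],
    [-0.1,0.25,-0.15,0,0]
  ]
}}

```text
clock: 15.92
eef_pos: [0.3965, -0.5008, 0.3257]
eef_rot: [-3.14, 0.0, 0.089]
ft_force: [0.2, 0.1, 0.3]
finger_gap: 0.0879
grasp_force: 0.0
```

Run:
```python
from h import *
s=snap("side","s6");t=snap("top","t6");print(robot.read_state()["clock"])
cv2.imwrite("pics/c6.png",cv2.resize(np.hstack([s[100:290,180:330],t[110:300,300:450]])[:,:,::-1],None,fx=2.6,fy=2.6,interpolation=cv2.INTER_CUBIC))
def rect(im,roi):
    m=cv2.inRange(cv2.cvtColor(im,cv2.COLOR_RGB2HSV),(3,120,60),(25,255,255));x,y,w,h=roi;k=np.zeros_like(m);k[y:y+h,x:x+w]=m[y:y+h,x:x+w];return cv2.minAreaRect(np.argwhere(k)[:,::-1].astype(np.float32))
print(rect(s,(240,120,65,35)),rect(t,(380,195,30,70)))
```

```text
16.025
((274.77056884765625, 134.7176513671875), (9.328009605407715, 48.267032623291016), 77.47119140625) ((392.6711120605469, 232.5782928466797), (20.369354248046875, 64.6771240234375), 4.610649585723877)
```

View pics/c6.png

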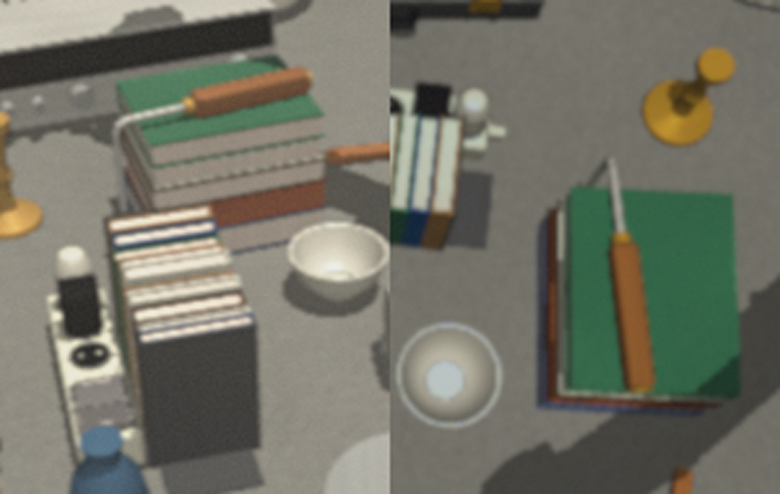

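```bash
python3 -c "
from rig import robot
print(robot.sign_off())"
```

```text
the job is handed in; nothing more can be done
None
```

I pressed the rocker down to its stop with the hook (about 13 N of upward force at the stop). The hook is back on the pile where it lay and released, and the job was handed in at about 16 s; no verdict came back, and I took the rocker as on from the force and height readings rather than a close picture.

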